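Clamp the chassis and hold the air pump to its rear panel for screwing

ROBOT

A 6-joint arm with a two-finger parallel gripper is mounted at the origin on the work surface. World frame = base frame: x ahead of the robot, y to its left, z up, the work surface at z = 0. Lengths are in m, angles in rad, forces in N, time in s.
With the tool pointing down it reaches from about 0.375 to 0.9 m from the base axis. Payload 3.1 kg.
Tool frame: the origin (TCP) lies between the finger pads; the fingertips stand 17 mm ahead of it and the grasp point (between the pads) lies 2 mm behind it; z points along the fingers, y is the line along which they close (so a half turn about z gives the same grasp; the last joint's range is limited). The gripper opens to 85 mm and grips with 20 to 120 N. Pads are 22 mm wide; open, the fingers measure 114 mm over their backs; the gripper's body (76 mm by 85 mm) begins 54 mm behind the grasp point. The pads swing forward as they close: fully open they stand 13 mm farther back than shut.
Start: joints at [1.067, 0.527, 1.433, -0, 1.181, -0.178], TCP at [0.2, 0.592, 0.248] pointing down, gripper open.
Joint ranges: [-3.08, 3.08], [-0.75, 2.2], [0.22, 2.44], [-1.43, 4.57], [0, 2.65], [-2.85, 2.85]. Speed limits (rad/s): [2.79, 2.79, 3.14, 3.14, 3.14, 3.14].

INTERFACE

Orientations are given as a unit quaternion [x, y, z, w].
In Python, from station import sense, vision, order gives the robot as it stands.
- The arm moves only by the shell command python3 -m crank 'ROWS' [OPENING] [FORCE]. ROWS is JSON, a list of rows, each an object with "dp": the shift along the world's x, y, z in units of 30 mm (1.0 is 30 mm), a list of three; "angular": the turn, a rotation vector about the world's x, y, z in degrees, a list of three. In form: [{"dp": [dx, dy, dz], "angular": [ax, ay, az]}, ...]. A call has 1 to 20 rows; each row shifts and turns the commanded pose from where the row before left it; what a row does not reach is not made up. A row lasts 1/10 s, in which the tool goes at most 50 mm and 8.59 degrees, less where a joint would pass 70% of its speed; a pose out of reach is approached as far as the arm can. A call is refused whole if a number of a shift passes 1 or a number of a turn 8.59, either way. A call with a gripper value outside its range is refused whole. OPENING is the closure, from 0 (fully open) to 1 (shut), set as the call begins (- or left out, the last holds). The fingers move at their own pace and stop on an object; FORCE is the grip in N (left out, the last holds). Time passes only in rows, so rows that do not move let the fingers close. It gives the time, the measured TCP pose, the force, the opening and the grip force at its end, in the units of the state.
- sense(): the state, without advancing time (a new reading comes with each control period).
- vision.snapshot(name): name is "scene" or "top" or "wrist"; returns a dict with "image" (384x512x3 uint8, blue, green, red), "range_z" (384x512 float32, m along the optical axis (not along the pixel's ray), 0 where there is no reading), "mtx" (3x3 intrinsics, pixels), "pose" (4x4, takes a point from camera to world coordinates); the wrist camera has in their place "mount" (4x4, takes a point from camera to tool coordinates, whose origin is the TCP and whose axes are the flange's). Camera axes: x right, y down, z forward; pixel columns grow to the right and rows downward; lengths in m; the calibration is good to about 2 mm. A picture is of the moment at which its call begins: read the wrist's pose just before it.
- order.sign_off(): hands the job in; it is judged then, once.
The state is a dict: "t": time; "q": joint angles; "qd": joint speeds; "tau": joint torques, N m; "tcp_pos": TCP position; "tool_rot": TCP orientation; "force": force on the tool from outside, world axes, zero at the start; "ft_torque": the same for the moment, N m; "finger_gap": opening from 0.0 (shut) to 1.0 (fully open); "gripper_force": force on a finger pad.
Only numpy, scipy, OpenCV 4.12 (cv2) and the standard library are available. Lean on these libraries where they do the work, as an engineer would, in place of code of your own. Each camera call takes 0.05 s, during which the arm holds its last target. There are 200 camera calls.

TASK

Throw the toggle clamp over so that it locks the instrument chassis down in its jig, then pick up the air pump and be my third hand: hold it off the chassis floor, upright, with its flange flat against the inside of the rear panel and its two screw holes over the panel's two holes, pressing with a steady push of about 10 newtons for a couple of seconds so that I can put the screws in from behind. Finish while still holding and pressing it there, with the clamp still locked; leave the tape roll, the carton and the screwdriver where they are.

Things in the scene. Friction and masses are not known exactly. Their poses are not given: they have to be found in the camera images.
- jig: Assembly jig fixed on the bench: plywood board 270 (x) by 360 mm (y, from -130 to +230), 15 mm thick, with aluminium stops 14 mm high behind the chassis (+x) and on its -y side and a toggle clamp on its +y side. Origin: underside of the board below the chassis's middle. +x points to the chassis's rear panel, away from the robot (yaw up to 0.2 rad), z up.
- clamp_bar: Hold-down bar of the steel toggle clamp: two plates, 19 mm wide over all, 75 mm from the pivot pin (origin, at jig (0, 148, 27) mm, along the jig's x) to a rubber-capped spring spindle, 15 mm across, that lands on the chassis floor near its +y edge. It starts raised by about 40 degrees and stays there by friction; locked it lies nearly level and presses with about 25 N.
- clamp_handle: The clamp's handle, pinned to the bar through an over-centre linkage. It swings in the jig's y-z plane at x = 0. At the start it stands about 73 degrees above level, leaning to +y; swung outward (+y) and down it lowers the bar. From about z = 95 mm of the grip on, the spindle presses; it takes up to about 10 N to pass dead centre, then it drops onto its stop, level, and stays.
- clamp_grip (a point): Middle of the handle's black rubber grip: 18 mm wide (along the jig's x), 16 mm thick, 78 mm long, 34 mm from the free end. Path in the jig's frame, (y, z) in mm at x = 0: (201, 138) start, (216, 133), (228, 125), (236, 113), (242, 100), (245, 89), (247, 76), about (249, 67) dead centre, (250, 57) locked. Pinch it lightly across its width from above (it turns in the fingers) or push it.
- chassis: Instrument chassis, loose in the jig, 0.95 kg: aluminium tray 200 by 200 mm, open above and at both y sides; floor 3 mm thick, front panel (-x, grey bezel) and rear panel (+x) 62 mm high, 3 mm thick. A circuit board up to z = 15 mm covers x -83 to 3, y -85 to 25 mm. Origin: centre of the underside, on the jig's board 15 mm above the jig's origin, axes as the jig's.
- panel_holes (a point): On the inner face of the chassis's rear panel, midway between the two 9 mm screw holes for the pump, which lie 32 mm to either side along y. Chassis frame: (97, -30, 37) mm. Axes as the chassis's: +x goes out through the panel.
- pump: Small air pump standing on the bench to the robot's right (any of three places), 0.27 to 0.44 kg: black head 40 (x) by 42 (y) by 44 mm high; aluminium flange at +x, 4 mm thick, 84 mm wide, 44 mm high; steel motor can, 36 mm across, back to x = -64 mm; two hose stubs 12 mm up from the head. Origin: centre of the head's underside, z up. Grasp the head's flat y sides from above, 24 mm up.
- pump_face (a point): Centre of the pump's flange face, midway between its two screw holes (32 mm to either side): pump frame (24, 0, 22) mm. Axes as the pump's: +x points out of the flange. This point goes on panel_holes with +x of both alike; the pump's underside is then 12 mm above the chassis floor. The holes are oversize, so a few millimetres off still take the screws.
- tape_roll: A roll of grey tape lying flat, 92 mm across, 45 mm high. To be left alone. Origin: centre of its underside.
- carton: A small white carton of screws, 75 by 55 by 40 mm. To be left alone. Origin: centre of its underside.
- screwdriver: A screwdriver, 200 mm long, lying beyond the jig. To be left alone. Origin: its underside, near the middle.
Not all that is in view belongs to the job. What is shaped like the pump but blue or orange is not meant.

How it is judged:
On the way, in this order (a step that is already met when the one before it is completed fails the run):
1. the toggle clamp is thrown over centre: handle down on its stop, spindle pressing on the chassis (z of clamp_grip in the frame of jig below 0.063 m and contact force between clamp_bar and chassis above 15 N), for 0.3 s.
2. the pump is held off the chassis floor, flange flat on the rear panel, holes over holes, pressed with 4 to 20 N for 2 s (y of pump_face in the frame of panel_holes between -0.005 and 0.005 m and z of pump_face in the frame of panel_holes between -0.005 and 0.005 m and x of pump_face in the frame of panel_holes between -0.004 and 0.003 m and angle between the x axis of pump and the x axis of chassis, either way round below 0.05 rad and angle between pump's own z axis and vertical below 0.08 rad and contact force between pump and chassis between 4 and 20 N and contact force between the fingers and pump above 2 N), for 2 s.
At the end, for the whole second after the job is handed in: Still gripping the upright pump at rest: flange flat on the rear panel (0.05 rad), its centre within 5 mm of the holes' middle, pressed with 4 to 20 N (for 2 s and to the end); clamp handle down past centre, bar pressing over 15 N; chassis shifted under 8 mm (all of step 1 and all of step 2 and distance of chassis from where it was at the start of the episode below 0.008 m and linear speed of pump below 0.01 m/s); the arm keeps its last pose, push and grip.
It fails at once if the tape roll is pushed more than 30 mm from its place (distance of tape_roll from where it was at the start of the episode above 0.03 m).
It fails at once if the carton is pushed more than 30 mm from its place (distance of carton from where it was at the start of the episode above 0.03 m).
It fails at once if the screwdriver is pushed more than 30 mm from its place (distance of screwdriver from where it was at the start of the episode above 0.03 m).
It also fails if it takes over 64 s, if anything falls off the work surface, if the arm or the gripper's body presses on something with over 40 N, if the wrist force passes 120 N, or if a joint passes its speed limit or range.

## Working session

There is one attempt and no reset: what is moved stays moved. The work goes in short steps, Python scripts to look and compute and a shell command to move; the robot and the scene stay as the last step left them, time stands still between calls to the robot, and variables do not carry over. Pictures are saved under pics/ and viewed, at most 10 in all, crops included, and the job is handed in when it is done.

```bash
mkdir -p pics; ls; cat > h.py <<'E'
import numpy as np, cv2
from station import sense, vision, order
def snap(n):
    s=sense(); d=vision.snapshot(n); np.savez(f'/tmp/{n}.npz',**d,tp=s['tcp_pos'],tr=s['tool_rot']); return d
def cloud(d):
    P=d['pose']; K=d['mtx']; z=d['range_z']; v,u=np.mgrid[:z.shape[0],:z.shape[1]]
    p=np.stack([(u-K[0,2])/K[0,0]*z,(v-K[1,2])/K[1,1]*z,z],-1)
    w=p@P[:3,:3].T+P[:3,3]; w[z==0]=np.nan; return w
E
python3 - <<'E'
from h import *
print(sense())
for n in ['top','scene']:
    d=snap(n); cv2.imwrite(f'pics/{n}0.png',d['image']); print(d['pose'],d['mtx'])
E
```

```text
pics
{'t': 0.0, 'q': array([ 1.06649266e+00,  5.28464192e-01,  1.43391183e+00,  5.21746750e-06,
        1.18134965e+00, -1.78463908e-01]), 'qd': array([-0.00158831, -0.00026225,  0.00096473,  0.00177831, -0.00169044,
        0.00106053]), 'tau': array([-9.39796664e-04, -4.42355990e+01, -1.78019536e+01, -1.00753703e-04,
        8.44206254e-03, -1.89347827e-05]), 'tcp_pos': array([0.19968543, 0.59153436, 0.24733174]), 'tool_rot': array([ 1.62200996e-01,  9.86757163e-01, -1.00415409e-03, -3.59330575e-04]), 'force': array([-0.91949679, -0.49289724,  0.19116356]), 'ft_torque': array([ 0.00240821, -0.00731279, -0.03365748]), 'gripper_force': 0.0, 'finger_gap': 0.9993605879849483}
[[ 2.49907091e-02 -9.86494608e-01  1.61876039e-01  3.26132371e-01]
 [-9.99687338e-01 -2.45262018e-02  4.86748740e-03 -5.86762888e-02]
 [-8.31545668e-04 -1.61947069e-01 -9.86799096e-01  1.42301844e+00]
 [ 0.00000000e+00  0.00000000e+00  0.00000000e+00  1.00000000e+00]] [[463.67826569   0.         259.23095803]
 [  0.         463.67826569 195.53337642]
 [  0.           0.           1.        ]]
[[ 0.63176499  0.59405866 -0.49796315  1.2966615 ]
 [ 0.77497346 -0.49814051  0.38893724 -0.66668059]
 [-0.01700409 -0.63162516 -0.77508743  1.32502138]
 [ 0.          0.          0.          1.        ]] [[478.95882877   0.         252.08033405]
 [  0.         478.95882877 195.97538552]
 [  0.           0.           1.        ]]
```

View pics/top0.png

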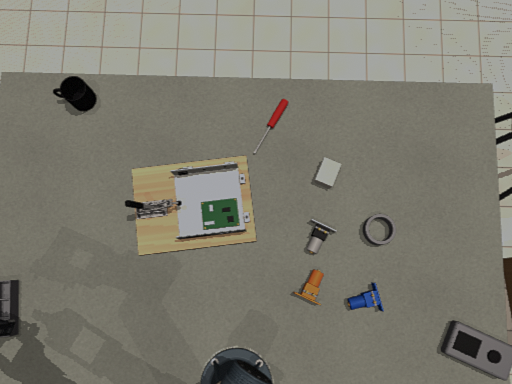

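View pics/scene0.png

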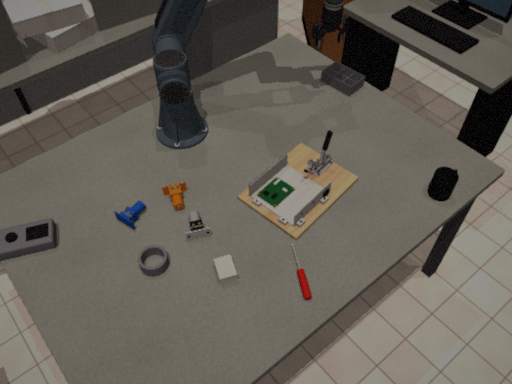

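The top view shows the wooden jig board (132–255, 156–254 px), with the clamp grip at (132,205). The grey/black pump is at (320,235) with its flange at (323,226) facing away from the robot. The blue and orange lookalikes lie nearer the robot, the tape roll is at (378,230) and the carton at (327,172).

```bash
python3 - <<'E'
from h import *
d=np.load('/tmp/top.npz'); im=d['image']; w=cloud(d)
hsv=cv2.cvtColor(im,cv2.COLOR_BGR2HSV)
m=((hsv[...,0]>8)&(hsv[...,0]<28)&(hsv[...,1]>60)&(hsv[...,2]>110)).astype(np.uint8); m[:, 270:]=0; m[:140]=0;m[270:]=0
m=cv2.morphologyEx(m,cv2.MORPH_OPEN,np.ones((2,2)))
def ray(u,v,z):
    K=d['mtx'];P=d['pose']; r=P[:3,:3]@np.array([(u-K[0,2])/K[0,0],(v-K[1,2])/K[1,1],1]); return P[:3,3]+r*(z-P[2,3])/r[2]
pts=np.argwhere(m)[:,::-1]
W=np.array([ray(u,v,.015)[:2] for u,v in pts]).astype(np.float32)
r=cv2.minAreaRect(W); print('board',r, len(W), np.nanmedian(w[m>0][:,2])); print(cv2.boxPoints(r))
# pump region
reg=np.zeros(m.shape,bool); reg[212:260,298:345]=1
s=reg&(w[...,2]>.012)&(w[...,2]<.1); p=w[s]; print('pump n',len(p))
rr=cv2.minAreaRect(p[:,:2].astype(np.float32)); print(rr,p[:,2].max())
hi=s&(w[...,2]>.036); print(cv2.minAreaRect(w[hi][:,:2].astype(np.float32)),hi.sum())
for (a,b) in ((.01,.03),(.03,.04),(.04,.048),(.048,.07)):
    q=p[(p[:,2]>a)&(p[:,2]<b)]; print(a,b,len(q),q.mean(0) if len(q) else 0)
# grip
g=(im.max(-1)<50); g[:, :110]=0; g[:,160:]=0; g[:190]=0; g[220:]=0
print('grip',w[g].mean(0) if g.any() else None, g.sum(), np.nanmin(w[g],0),np.nanmax(w[g],0))
c=cv2.resize(im[150:290,110:400],None,fx=2.7,fy=2.7,interpolation=cv2.INTER_CUBIC); cv2.imwrite('pics/topcrop.png',c)
E
```

```text
board ((0.522933304309845, 0.14810538291931152), (0.26874619722366333, 0.3599061369895935), 8.321338653564453) 4567 0.013225962556386195
[[ 0.36393124  0.30671677]
 [ 0.41601855 -0.04940025]
 [ 0.68193537 -0.010506  ]
 [ 0.62984806  0.345611  ]]
pump n 442
((0.42895370721817017, -0.2294187694787979), (0.08304238319396973, 0.09184908866882324), 66.19483947753906) 0.057874269700568304
((0.43045273423194885, -0.23083794116973877), (0.07924310117959976, 0.08796047419309616), 66.19483947753906) 299
0.01 0.03 63 [ 0.42429826 -0.22531767  0.02471812]
0.03 0.04 186 [ 0.42426703 -0.22551636  0.03611668]
0.04 0.048 177 [ 0.44812759 -0.23938941  0.0426357 ]
0.048 0.07 16 [ 0.45204405 -0.23565695  0.05160064]
grip [0.50182817 0.29507756 0.12330789] 138 [0.48346035 0.24955973 0.01746019] [0.51714307 0.31506459 0.17420859]
```

View pics/topcrop.png

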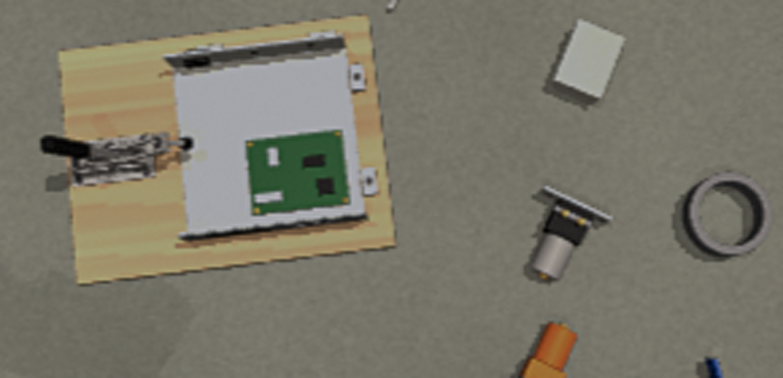

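The board fit gives jig yaw 8.3° and origin about (0.530, 0.099). The predicted grip position (0.501, 0.298, 0.138) agrees with the dark blob. Next I move above the grip.

```bash
python3 -m crank '[{"dp":[0.72,-0.70,0],"angular":[0,0,-4.5]},{"dp":[0.72,-0.70,0],"angular":[0,0,-4.5]},{"dp":[0.72,-0.70,0],"angular":[0,0,-4.5]},{"dp":[0.72,-0.70,0],"angular":[0,0,-4.5]},{"dp":[0.72,-0.70,0],"angular":[0,0,-4.5]},{"dp":[0.72,-0.70,0],"angular":[0,0,-4.5]},{"dp":[0.72,-0.70,0],"angular":[0,0,-4.5]},{"dp":[0.72,-0.70,0],"angular":[0,0,-4.5]},{"dp":[0.72,-0.70,0],"angular":[0,0,-4.5]},{"dp":[0.72,-0.70,0],"angular":[0,0,-4.5]},{"dp":[0.72,-0.70,0],"angular":[0,0,-4.5]},{"dp":[0.72,-0.70,0],"angular":[0,0,-4.5]},{"dp":[0.72,-0.70,0],"angular":[0,0,-4.5]},{"dp":[0.72,-0.70,0],"angular":[0,0,-4.5]},{"dp":[0,0,0],"angular":[0,0,0]},{"dp":[0,0,0],"angular":[0,0,0]}]' 0.5
cat >> h.py <<'E'
from scipy.spatial.transform import Rotation as R
def wrist():
    d=dict(snap('wrist')); s=np.load('/tmp/wrist.npz'); T=np.eye(4); T[:3,:3]=R.from_quat(s['tr']).as_matrix(); T[:3,3]=s['tp']; d['pose']=T@d['mount']; return d,s['tp'],T[:3,:3]
def ray(d,u,v,z):
    K=d['mtx'];P=d['pose']; r=P[:3,:3]@np.array([(u-K[0,2])/K[0,0],(v-K[1,2])/K[1,1],1]); return P[:3,3]+r*(z-P[2,3])/r[2]
E
python3 - <<'E'
from h import *
d,tp,M=wrist(); cv2.imwrite('pics/w1.png',d['image']); print(d['mount'],tp,M)
w=cloud(d); g=(d['image'].max(-1)<60)&(w[...,2]>.1)&(w[...,2]<.185)&(np.linalg.norm(w[...,:2]-[.501,.2975],axis=-1)<.05)
p=w[g]; print(len(p)); 
for a in np.arange(.1,.185,.015):
    q=p[(p[:,2]>=a)&(p[:,2]<a+.015)]; print(a,len(q),np.median(q,0) if len(q) else 0, (np.ptp(q,0)) if len(q) else 0)
E
```

```text
t: 1.7
tcp_pos: [0.5023, 0.2976, 0.2478]
tool_rot: [0.654, 0.756, -0.001, -0.001]
force: [0.1, 0.2, -0.3]
finger_gap: 0.503
gripper_force: 0.0
[[ 9.12976701e-04 -9.59296288e-01 -2.82400066e-01  7.11038672e-02]
 [ 9.99999294e-01  6.61108777e-04  9.87169955e-04 -1.62173481e-04]
 [-7.60291311e-04 -2.82400768e-01  9.59296215e-01 -1.25145877e-01]
 [ 0.00000000e+00  0.00000000e+00  0.00000000e+00  1.00000000e+00]] [0.5022757  0.29760717 0.24778739] [[-1.43954410e-01  9.89583088e-01 -1.56213845e-03]
 [ 9.89584297e-01  1.43954573e-01 -8.18532537e-06]
 [ 2.16776913e-04 -1.54704599e-03 -9.99998780e-01]]
321
0.1 0 0 0
0.115 0 0 0
0.13 0 0 0
0.14500000000000002 0 0 0
0.16 321 [0.50237212 0.31061731 0.16815956] [0.01720977 0.01447835 0.0097736 ]
0.175 0 0 0
```

View pics/w1.png

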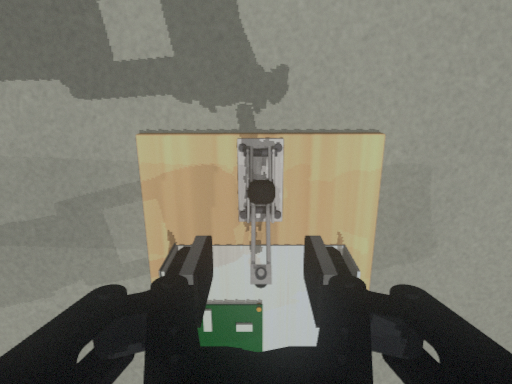

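The wrist view shows the grip end-on at (261,191), the board's far edge running (139,131)–(384,131), and the chassis floor and circuit board between the fingers. The fingers straddle the grip's x.

```bash
python3 - <<'E'
from h import *
d=dict(np.load('/tmp/wrist.npz')); T=np.eye(4); T[:3,:3]=R.from_quat(d['tr']).as_matrix(); T[:3,3]=d['tp']; d['pose']=T@d['mount']
hsv=cv2.cvtColor(d['image'],cv2.COLOR_BGR2HSV)
m=((hsv[...,0]>8)&(hsv[...,0]<28)&(hsv[...,1]>70)&(hsv[...,2]>90))
rows=np.arange(145,230,4); L=[];Rr=[]
for v in rows:
    u=np.flatnonzero(m[v]); L.append(ray(d,u[0],v,.015)[:2]); Rr.append(ray(d,u[-1]+1,v,.015)[:2])
top=[]
for u in list(range(150,230,5))+list(range(290,375,5)):
    v=np.flatnonzero(m[:,u])[0]; top.append(ray(d,u,v,.015)[:2])
def fit(P):
    x=cv2.fitLine(np.array(P,np.float32),cv2.DIST_HUBER,0,.01,.01).ravel(); return x
a,b,c=fit(L),fit(Rr),fit(top); 
for q in (a,b,c): print(q, np.degrees(np.arctan2(q[1],q[0])))
yaw=np.radians(8.32); X=np.array([np.cos(yaw),np.sin(yaw)]); Y=np.array([-X[1],X[0]])
xs=a[2:]@X,b[2:]@X; ye=c[2:]@Y; print('width',xs[1]-xs[0]); o=X*np.mean(xs)+Y*(ye-.230); print('origin',o,'grip',o+Y*.201)
E
```

```text
[ 0.12355557 -0.99233764  0.37711078  0.2501909 ] -82.90265
[ 0.14856695 -0.98890233  0.6417879   0.28752357] -81.45611
[0.98943967 0.14494537 0.50085276 0.32860613] 8.334115
width 0.26729356533100784
origin [0.53399594 0.10100659] grip [0.50491091 0.29989113]
```

```bash
python3 -m crank '[{"dp":[0.05,0.06,-0.6],"angular":[0,0,0]},{"dp":[0,0,-0.8],"angular":[0,0,0]},{"dp":[0,0,-0.8],"angular":[0,0,0]},{"dp":[0,0,-0.8],"angular":[0,0,0]},{"dp":[0,0,-0.7],"angular":[0,0,0]},{"dp":[0,0,0],"angular":[0,0,0]}]' 0.5 25
python3 -m crank '[{"dp":[0,0,0],"angular":[0,0,0]},{"dp":[0,0,0],"angular":[0,0,0]},{"dp":[0,0,0],"angular":[0,0,0]},{"dp":[0,0,0],"angular":[0,0,0]},{"dp":[0,0,0],"angular":[0,0,0]},{"dp":[0,0,0],"angular":[0,0,0]}]' 1 25
```

```text
t: 2.35
tcp_pos: [0.5005, 0.3001, 0.1345]
tool_rot: [0.653, 0.757, -0.003, -0.002]
force: [0.5, 0.4, 0.6]
finger_gap: 0.506
gripper_force: 0.0
t: 2.95
tcp_pos: [0.5042, 0.3005, 0.1384]
tool_rot: [0.654, 0.757, 0.001, 0.0]
force: [-1.7, 2.7, 6.2]
finger_gap: 0.205
gripper_force: 30.5
```

```bash
python3 -m crank '[{"dp":[-0.036,0.25,-0.083],"angular":[0,0,0]},{"dp":[-0.036,0.25,-0.083],"angular":[0,0,0]},{"dp":[-0.029,0.2,-0.133],"angular":[0,0,0]},{"dp":[-0.029,0.2,-0.133],"angular":[0,0,0]},{"dp":[-0.02,0.13,-0.2],"angular":[0,0,0]},{"dp":[-0.02,0.13,-0.2],"angular":[0,0,0]},{"dp":[-0.015,0.1,-0.217],"angular":[0,0,0]},{"dp":[-0.015,0.1,-0.217],"angular":[0,0,0]},{"dp":[0,0,0],"angular":[0,0,0]}]' 1 25
python3 -m crank '[{"dp":[-0.007,0.05,-0.183],"angular":[0,0,0]},{"dp":[-0.007,0.05,-0.183],"angular":[0,0,0]},{"dp":[-0.005,0.033,-0.217],"angular":[0,0,0]},{"dp":[-0.005,0.033,-0.217],"angular":[0,0,0]},{"dp":[-0.005,0.033,-0.15],"angular":[0,0,0]},{"dp":[-0.005,0.033,-0.15],"angular":[0,0,0]},{"dp":[-0.002,0.017,-0.167],"angular":[0,0,0]},{"dp":[-0.002,0.017,-0.167],"angular":[0,0,0]},{"dp":[0,0,0],"angular":[0,0,0]},{"dp":[0,0,0],"angular":[0,0,0]}]' 1 25
```

```text
t: 3.85
tcp_pos: [0.4982, 0.3415, 0.0996]
tool_rot: [0.654, 0.757, 0.001, 0.0]
force: [-1.6, 4.1, 3.7]
finger_gap: 0.207
gripper_force: 29.9
t: 4.85
tcp_pos: [0.4971, 0.3486, 0.0562]
tool_rot: [0.654, 0.757, 0.0, 0.0]
force: [0.0, 1.5, 1.1]
finger_gap: 0.202
gripper_force: 29.3
```

```bash
python3 -m crank '[{"dp":[0,0,-0.1],"angular":[0,0,0]},{"dp":[0,0,0],"angular":[0,0,0]},{"dp":[0,0,0],"angular":[0,0,0]},{"dp":[0,0,0],"angular":[0,0,0]}]' 1 25
python3 -m crank '[{"dp":[0,0,0.0],"angular":[0,0,0]},{"dp":[0,0,0],"angular":[0,0,0]},{"dp":[0,0,0],"angular":[0,0,0]},{"dp":[0,0,0.3],"angular":[0,0,0]},{"dp":[0,0,0.8],"angular":[0,0,0]},{"dp":[0,0,1],"angular":[0,0,0]},{"dp":[0,0,1],"angular":[0,0,0]},{"dp":[0,0,1],"angular":[0,0,0]},{"dp":[0,0,1],"angular":[0,0,0]}]' 0.5 25
python3 - <<'E'
from h import *
d,tp,M=wrist(); cv2.imwrite('pics/w2.png',d['image']); print(tp)
w=cloud(d); yaw=np.radians(8.33); J=np.array([[np.cos(yaw),np.sin(yaw)],[-np.sin(yaw),np.cos(yaw)]])
j=w.copy(); j[...,:2]=(w[...,:2]-[.533,.100])@J.T
g=(np.abs(j[...,0])<.02)&(j[...,1]>.1)&(j[...,1]<.3)&(j[...,2]>.03)&(j[...,2]<.12)
for a in np.arange(.1,.3,.02):
    q=j[g&(j[...,1]>a)&(j[...,1]<=a+.02)]; print(a.round(2),len(q),(np.median(q,0).round(3),q[:,2].max().round(3)) if len(q) else 0)
E
```

```text
t: 5.25
tcp_pos: [0.497, 0.3487, 0.0533]
tool_rot: [0.654, 0.757, 0.0, 0.0]
force: [0.6, 0.7, 0.1]
finger_gap: 0.204
gripper_force: 29.2
t: 6.15
tcp_pos: [0.4965, 0.3486, 0.2082]
tool_rot: [0.654, 0.757, 0.0, 0.0]
force: [0.5, 0.2, 0.2]
finger_gap: 0.503
gripper_force: 0.0
[0.49648582 0.34856054 0.20819011]
0.1 141 (array([0.006, 0.11 , 0.054]), np.float64(0.056))
0.12 121 (array([0.006, 0.128, 0.053]), np.float64(0.055))
0.14 426 (array([0.   , 0.155, 0.062]), np.float64(0.065))
0.16 546 (array([0.   , 0.167, 0.056]), np.float64(0.064))
0.18 569 (array([0.  , 0.19, 0.05]), np.float64(0.065))
0.2 616 (array([0.   , 0.212, 0.061]), np.float64(0.066))
0.22 463 (array([0.   , 0.23 , 0.064]), np.float64(0.066))
0.24 480 (array([0.   , 0.25 , 0.064]), np.float64(0.066))
0.26 506 (array([0.   , 0.27 , 0.063]), np.float64(0.066))
0.28 112 (array([0.   , 0.282, 0.062]), np.float64(0.065))
```

View pics/w2.png

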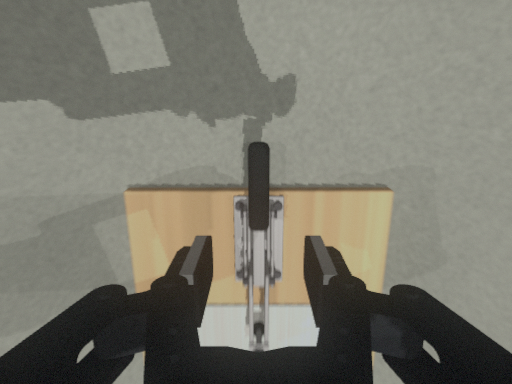

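The clamp is down and locked: the handle is level at (258,187) with its grip top at z≈65 mm, so the centre is at about 57 mm. Next is the pump.

```bash
python3 -m crank '[{"dp":[-0.11,-0.97,0.07],"angular":[0,0,2.9]},{"dp":[-0.11,-0.97,0.07],"angular":[0,0,2.9]},{"dp":[-0.11,-0.97,0.07],"angular":[0,0,2.9]},{"dp":[-0.11,-0.97,0.07],"angular":[0,0,2.9]},{"dp":[-0.11,-0.97,0.07],"angular":[0,0,2.9]},{"dp":[-0.11,-0.97,0.07],"angular":[0,0,2.9]},{"dp":[-0.11,-0.97,0.07],"angular":[0,0,2.9]},{"dp":[-0.11,-0.97,0.07],"angular":[0,0,2.9]},{"dp":[-0.11,-0.97,0.07],"angular":[0,0,2.9]},{"dp":[-0.11,-0.97,0.07],"angular":[0,0,2.9]},{"dp":[-0.11,-0.97,0.07],"angular":[0,0,2.9]},{"dp":[-0.11,-0.97,0.07],"angular":[0,0,2.9]},{"dp":[-0.11,-0.97,0.07],"angular":[0,0,2.9]},{"dp":[-0.11,-0.97,0.07],"angular":[0,0,2.9]},{"dp":[-0.11,-0.97,0.07],"angular":[0,0,2.9]},{"dp":[-0.11,-0.97,0.07],"angular":[0,0,2.9]},{"dp":[-0.11,-0.97,0.07],"angular":[0,0,2.9]},{"dp":[-0.11,-0.97,0.07],"angular":[0,0,2.9]},{"dp":[-0.11,-0.97,0.07],"angular":[0,0,2.9]},{"dp":[-0.11,-0.97,0.07],"angular":[0,0,2.9]}]' 0.2
python3 -m crank '[{"dp":[0,0,0],"angular":[0,0,0]},{"dp":[0,0,0],"angular":[0,0,0]}]'
python3 - <<'E'
from h import *
d,tp,M=wrist(); print(tp,'tool y',M[:,1]); w=cloud(d)
g=(w[...,2]>.01)&(w[...,2]<.075)&(np.linalg.norm(w[...,:2]-[.43,-.232],axis=-1)<.09)
fl=g&(w[...,2]>.039)&(w[...,2]<.049); bright=d['image'].max(-1)>110
f=fl&bright; f=cv2.morphologyEx(f.astype(np.uint8),cv2.MORPH_OPEN,np.ones((2,2)))>0
print(g.sum(),f.sum(), cv2.minAreaRect(w[f][:,:2].astype(np.float32)), np.median(w[f],0))
dk=fl&(d['image'].max(-1)<80); print(dk.sum(),cv2.minAreaRect(w[dk][:,:2].astype(np.float32)))
im=d['image'].copy(); cv2.imwrite('pics/w3.png',im)
E
```

```text
t: 8.2
tcp_pos: [0.4303, -0.2344, 0.2489]
tool_rot: [0.204, 0.979, -0.0, 0.0]
force: [0.6, 0.2, -0.2]
finger_gap: 0.799
gripper_force: 0.0
t: 8.4
tcp_pos: [0.4304, -0.2334, 0.2485]
tool_rot: [0.206, 0.979, 0.0, -0.0]
force: [-1.0, 0.7, -0.2]
finger_gap: 0.796
gripper_force: 0.0
[ 0.43039511 -0.23344843  0.24852729] tool y [4.03396358e-01 9.15025241e-01 4.32177526e-04]
3716 611 ((0.4400775134563446, -0.23470145463943481), (0.09327942878007889, 0.10194775462150574), 65.64859771728516) [nan nan nan]
1192 ((0.4488897919654846, -0.23982398211956024), (0.04115040972828865, 0.03941478580236435), 65.41473388671875)
```

View pics/w3.png

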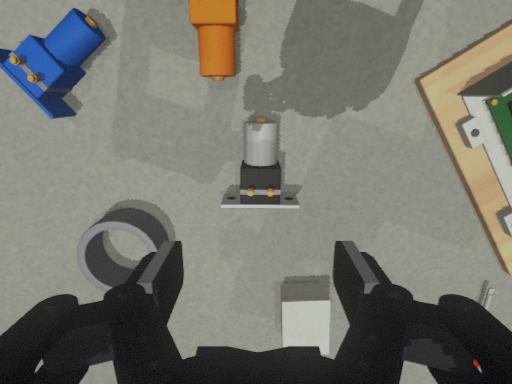

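The wrist view shows the black head at (240–281,163–203) with its hose stubs at row 191. The flange's top edge runs (222–299,207), and the can points up the image, towards the robot.

```bash
python3 - <<'E'
from h import *
d=dict(np.load('/tmp/wrist.npz')); T=np.eye(4); T[:3,:3]=R.from_quat(d['tr']).as_matrix(); T[:3,3]=d['tp']; d['pose']=T@d['mount']
l=ray(d,222,207,.044);r=ray(d,299,207,.044); print(l,r,np.linalg.norm(l-r),'yaw',np.degrees(np.arctan2(*(l-r)[:2][::-1]))-90)
v=(l-r)/np.linalg.norm(l-r); 
if v[1]<0: v=-v
X=np.array([v[1],-v[0]]); print('X',X,'head from flange',((l+r)/2)[:2]-.022*X)
a,b=ray(d,240,163,.044),ray(d,281,163,.044); print('head back edge',a,b,np.linalg.norm(a-b),'head',((a+b)/2)[:2]+.02*X)
E
```

```text
[ 0.45429406 -0.28562525  0.044     ] [ 0.48692754 -0.21144655  0.044     ] 0.08103964210843108 yaw -203.7461672894861
X [ 0.91533842 -0.40268546] head from flange [ 0.45047335 -0.23967682]
head back edge [ 0.41910504 -0.2486731   0.044     ] [ 0.43581564 -0.21068268  0.044     ] 0.04150321352583487 head [ 0.44576711 -0.2377316 ]
```

```bash
python3 -m crank '[{"dp":[0.3,-0.1,-0.5],"angular":[0,0,0]},{"dp":[0.3,-0.09,-1],"angular":[0,0,0]},{"dp":[0,0,-1],"angular":[0,0,0]},{"dp":[0,0,-1],"angular":[0,0,0]},{"dp":[0,0,-1],"angular":[0,0,0]},{"dp":[0,0,-1],"angular":[0,0,0]},{"dp":[0,0,-0.8],"angular":[0,0,0]},{"dp":[0,0,-0.5],"angular":[0,0,0]},{"dp":[0,0,-0.4],"angular":[0,0,0]},{"dp":[0,0,-0.3],"angular":[0,0,0]},{"dp":[0,0,0],"angular":[0,0,0]},{"dp":[0,0,0],"angular":[0,0,0]}]' 0.2 50
python3 -m crank '[{"dp":[0,0,0],"angular":[0,0,0]},{"dp":[0,0,0],"angular":[0,0,0]},{"dp":[0,0,0],"angular":[0,0,0]},{"dp":[0,0,0],"angular":[0,0,0]},{"dp":[0,0,0],"angular":[0,0,0]},{"dp":[0,0,0],"angular":[0,0,0]}]' 1 70
```

```text
t: 9.65
tcp_pos: [0.449, -0.2389, 0.0237]
tool_rot: [0.205, 0.979, -0.0, 0.0]
force: [-0.1, -0.6, 0.2]
finger_gap: 0.799
gripper_force: 0.0
t: 10.25
tcp_pos: [0.4492, -0.2395, 0.0243]
tool_rot: [0.205, 0.979, -0.0, 0.001]
force: [-0.9, 0.2, 6.4]
finger_gap: 0.483
gripper_force: 71.4
```

The pump is gripped: the gap of 0.483 is about 41 mm. I lift it and stop beside the chassis with the yaw aligned, where the wrist camera can see the rear panel's holes.

```bash
python3 -m crank '[{"dp":[0,0,0.3],"angular":[0,0,0]},{"dp":[0,0,0.7],"angular":[0,0,0]},{"dp":[0,0,0.9],"angular":[0,0,0]},{"dp":[0,0,0.9],"angular":[0,0,0]},{"dp":[0.306,0.644,0.475],"angular":[0,0,2.68]},{"dp":[0.306,0.644,0.475],"angular":[0,0,2.68]},{"dp":[0.306,0.644,0.475],"angular":[0,0,2.68]},{"dp":[0.306,0.644,0.475],"angular":[0,0,2.68]},{"dp":[0.306,0.644,0.475],"angular":[0,0,2.68]},{"dp":[0.306,0.644,0.475],"angular":[0,0,2.68]},{"dp":[0.306,0.644,0.475],"angular":[0,0,2.68]},{"dp":[0.306,0.644,0.475],"angular":[0,0,2.68]},{"dp":[0.306,0.644,0.475],"angular":[0,0,2.68]},{"dp":[0.306,0.644,0.475],"angular":[0,0,2.68]},{"dp":[0.306,0.644,0.475],"angular":[0,0,2.68]},{"dp":[0.306,0.644,0.475],"angular":[0,0,2.68]},{"dp":[0,0,0],"angular":[0,0,0]},{"dp":[0,0,0],"angular":[0,0,0]},{"dp":[0,0,0],"angular":[0,0,0]}]' 1 70
python3 - <<'E'
from h import *
d,tp,M=wrist(); print(tp,'tool y',M[:,1],np.degrees(np.arctan2(M[1,1],M[0,1])),d['mtx'][0]); cv2.imwrite('pics/w4.png',cv2.resize(d['image'],None,fx=1.5,fy=1.5,interpolation=cv2.INTER_CUBIC)); print(sense()['force'])
E
```

```text
t: 12.15
tcp_pos: [0.5576, -0.0075, 0.2773]
tool_rot: [-0.074, 0.997, 0.0, -0.001]
force: [-0.2, 0.2, -2.8]
finger_gap: 0.485
gripper_force: 71.3
[ 0.55756801 -0.00751347  0.27734867] tool y [-1.46954613e-01  9.89143071e-01  5.71670894e-04] 98.45048430425123 [331.19432856   0.         257.84501519]
[-0.30409512  0.03086886 -3.15660522]
```

View pics/w4.png

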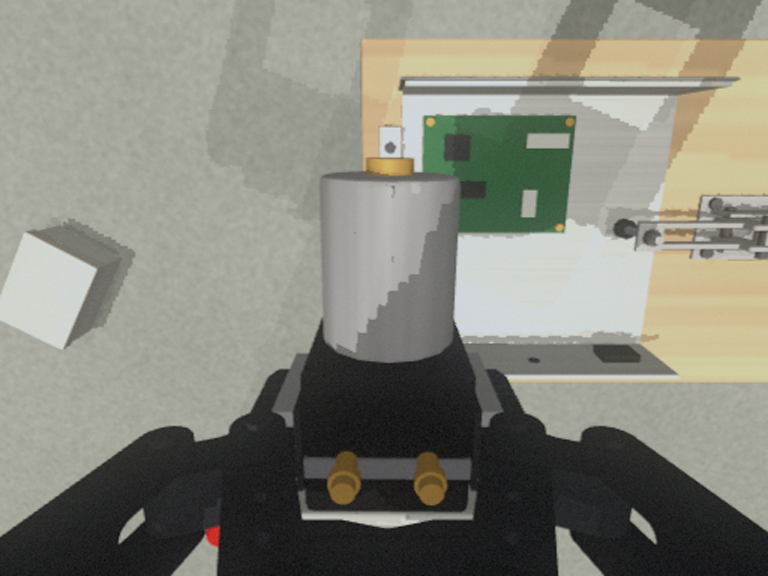

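The wrist view, scaled 1.5x, shows the pump upright between the pads. The panel's inner face spans rows 343–375, with its +y screw hole at (534,360), its bottom +y corner at (640,343) and its top +y corner at (677,374).

```bash
python3 - <<'E'
from h import *
d=dict(np.load('/tmp/wrist.npz')); T=np.eye(4); T[:3,:3]=R.from_quat(d['tr']).as_matrix(); T[:3,3]=d['tp']; d['pose']=T@d['mount']
w=cloud(d); im=d['image']
sub=im[234:248,346:368].max(-1).astype(int); dk=np.argwhere(sub<np.median(sub)-35); c=dk.mean(0)+[234,346]; print('hole px',c[::-1],len(dk))
yaw=np.radians(8.33); X=np.array([np.cos(yaw),np.sin(yaw)]); Y=np.array([-X[1],X[0]])
def org(u,v,cx,cy,z,n):
    p=ray(d,u,v,z)[:2]; print(n,p.round(4),'-> chassis origin',(p-X*cx-Y*cy).round(4))
org(c[1],c[0],.0985,.002,.052,'hole')
org(426.7,228.7,.097,.1,.018,'bottom corner')
org(451.3,249.5,.100,.1,.077,'top corner')
org(574/1.5,232/1.5,.003,.025,.0166+.003,'pcb corner'); org(576/1.5,116/1.5,-.083,.025,.0196,'pcb c2')
f=lambda u,v,z:ray(d,u,v,z)[:2]
a,b=f(484/1.5,345.5/1.5,.018),f(640/1.5,343/1.5,.018); e=b-a; print('panel yaw',np.degrees(np.arctan2(e[1],e[0]))-90)
a,b=f(484/1.5,377/1.5,.077),f(676/1.5,375/1.5,.077); e=b-a; print('panel yaw top',np.degrees(np.arctan2(e[1],e[0]))-90)
fl=(w[...,2]<.022)&(w[...,2]>.01); print('floor z',np.nanmedian(w[160:220,310:400,2]))
# pump in hand, tool frame
for n,(u,v) in dict(flangeL=(304,517),flangeR=(473,517),backL=(323,322),backR=(456,322)).items():
    P=ray(d,u/1.5,v/1.5,d['tp'][2]+.020); print(n,(T[:3,:3].T@(P-d['tp'])).round(4))
E
```

```text
hole px [355.63157895 239.89473684] 19
hole [0.6291 0.1166] -> chassis origin [0.5319 0.1003]
bottom corner [0.6149 0.2141] -> chassis origin [0.5334 0.1011]
top corner [0.6147 0.2117] -> chassis origin [0.5303 0.0982]
pcb corner [0.5318 0.1354] -> chassis origin [0.5325 0.1102]
pcb c2 [0.4484 0.1153] -> chassis origin [0.5342 0.1026]
panel yaw 9.492928193699044
panel yaw top 9.158168746246687
floor z 0.017599967595386623
flangeL [-0.0204 -0.0217 -0.0201]
flangeR [-0.0204  0.0215 -0.02  ]
backL [ 0.0326 -0.015  -0.0199]
backR [ 0.0326  0.015  -0.0199]
```

The hole puts the chassis origin at (0.532, 0.100), which agrees with the jig. I lower the pump with the flange about 12 mm short of the panel.

```bash
python3 -m crank '[{"dp":[0.3425,0.7275,-0.4],"angular":[0,0,0]},{"dp":[0.3425,0.7275,-0.4],"angular":[0,0,0]},{"dp":[0.3425,0.7275,-0.4],"angular":[0,0,0]},{"dp":[0.3425,0.7275,-0.4],"angular":[0,0,0]},{"dp":[0,0,-0.5],"angular":[0,0,0]},{"dp":[0,0,-0.8],"angular":[0,0,0]},{"dp":[0,0,-0.8],"angular":[0,0,0]},{"dp":[0,0,-0.8],"angular":[0,0,0]},{"dp":[0,0,-0.8],"angular":[0,0,0]},{"dp":[0,0,-0.7],"angular":[0,0,0]},{"dp":[0,0,-0.6],"angular":[0,0,0]},{"dp":[0,0,-0.4],"angular":[0,0,0]},{"dp":[0,0,-0.25],"angular":[0,0,0]},{"dp":[0,0,-0.18],"angular":[0,0,0]},{"dp":[0,0,0],"angular":[0,0,0]},{"dp":[0,0,0],"angular":[0,0,0]},{"dp":[0,0,0],"angular":[0,0,0]}]' 1 70
python3 - <<'E'
from h import *
s=sense();p=s['tcp_pos']; print(p,s['force'])
X=np.array([.9894,.1449]);Y=np.array([-.1449,.9894]); q=p[:2]-[.532,.1003]; print('chassis xy',q@X,q@Y)
d,tp,M=wrist(); cv2.imwrite('pics/w5.png',cv2.resize(d['image'],None,fx=1.5,fy=1.5,interpolation=cv2.INTER_CUBIC)); print(np.degrees(np.arctan2(M[1,1],M[0,1])))
E
```

```text
t: 13.9
tcp_pos: [0.6006, 0.0801, 0.0563]
tool_rot: [-0.074, 0.997, -0.0, 0.001]
force: [-0.7, -0.5, -2.1]
finger_gap: 0.483
gripper_force: 71.4
[0.60064547 0.08014044 0.05625955] [-0.71732174 -0.51000105 -2.06962716]
chassis xy 0.06499670391748921 -0.029892601647367786
98.49941526258266
```

View pics/w5.png

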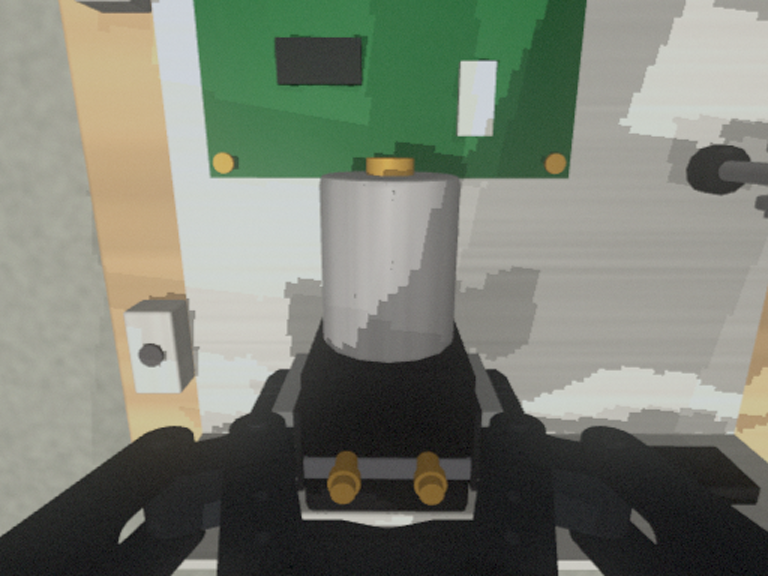

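The can's axis (column 390) sits on the middle of the circuit board's edge (columns 210–568, row 178), and that edge is level in the image. So y and yaw are right, and I advance to contact.

```bash
python3 -m crank '[{"dp":[0.06,0.009,-0.04],"angular":[0,0,0]},{"dp":[0.06,0.009,-0.03],"angular":[0,0,0]},{"dp":[0.06,0.009,0],"angular":[0,0,0]},{"dp":[0.04,0.006,0],"angular":[0,0,0]},{"dp":[0,0,0],"angular":[0,0,0]},{"dp":[0,0,0],"angular":[0,0,0]}]' 1 70
python3 -m crank '[{"dp":[0.03,0.004,0],"angular":[0,0,0]},{"dp":[0.03,0.004,0],"angular":[0,0,0]},{"dp":[0,0,0],"angular":[0,0,0]},{"dp":[0,0,0],"angular":[0,0,0]}]' 1 70
```

```text
t: 14.55
tcp_pos: [0.6066, 0.0811, 0.0533]
tool_rot: [-0.074, 0.997, 0.0, -0.0]
force: [-0.4, 0.0, -2.7]
finger_gap: 0.483
gripper_force: 71.4
t: 14.95
tcp_pos: [0.6084, 0.0814, 0.0533]
tool_rot: [-0.074, 0.997, 0.0, -0.0]
force: [-0.3, 0.5, -2.7]
finger_gap: 0.484
gripper_force: 71.4
```

```bash
for i in 1 2; do python3 -m crank '[{"dp":[0.03,0.004,0.01],"angular":[0,0,0]},{"dp":[0,0,0],"angular":[0,0,0]},{"dp":[0,0,0],"angular":[0,0,0]}]' | grep -E "tcp_pos|force:"; done
```

```text
tcp_pos: [0.6094, 0.0815, 0.0536]
force: [0.1, -0.5, -3.0]
gripper_force: 71.4
tcp_pos: [0.6096, 0.0816, 0.0537]
force: [-1.8, -0.5, -2.5]
gripper_force: 71.2
```

```bash
for i in 1 2; do python3 -m crank '[{"dp":[0.03,0.004,0],"angular":[0,0,0]},{"dp":[0,0,0],"angular":[0,0,0]},{"dp":[0,0,0],"angular":[0,0,0]}]' | grep -E "tcp_pos|rot|force:"; done
```

```text
tcp_pos: [0.6097, 0.0816, 0.0537]
tool_rot: [-0.074, 0.997, -0.0, -0.002]
force: [-5.4, -1.5, -0.7]
gripper_force: 71.7
tcp_pos: [0.6097, 0.0816, 0.0536]
tool_rot: [-0.074, 0.997, -0.0, -0.003]
force: [-6.6, -2.7, -0.5]
gripper_force: 71.8
```

```bash
python3 -m crank '[{"dp":[0.03,0.004,0],"angular":[0,0,0]},{"dp":[0,0,0],"angular":[0,0,0]},{"dp":[0,0,0],"angular":[0,0,0]},{"dp":[0,0,0],"angular":[0,0,0]},{"dp":[0,0,0],"angular":[0,0,0]}]'
python3 - <<'E'
from h import *
s=sense(); M=R.from_quat(s['tool_rot']).as_matrix(); print('tilt',np.arccos(-M[2,2]),'yaw',np.degrees(np.arctan2(M[1,1],M[0,1]))-90)
p=s['tcp_pos']; X=np.array([.9894,.1449]);Y=np.array([-.1449,.9894]); q=p[:2]-[.532,.1003]; print('chassis xy',q@X,q@Y,'push',s['force'][:2]@X)
d,tp,M=wrist(); cv2.imwrite('pics/w6.png',cv2.resize(d['image'],None,fx=1.5,fy=1.5,interpolation=cv2.INTER_CUBIC))
d=snap('top'); cv2.imwrite('pics/top2.png',cv2.resize(d['image'][140:270,110:270],None,fx=4,fy=4,interpolation=cv2.INTER_CUBIC))
E
```

```text
t: 16.65
tcp_pos: [0.6096, 0.0817, 0.0535]
tool_rot: [-0.075, 0.997, -0.0, -0.004]
force: [-8.2, -3.1, 1.4]
finger_gap: 0.491
gripper_force: 71.8
tilt 0.007273958955807209 yaw 8.564000787019282
chassis xy 0.07412693452333409 -0.029678442067277627 push -8.598708332146495
```

View pics/w6.png

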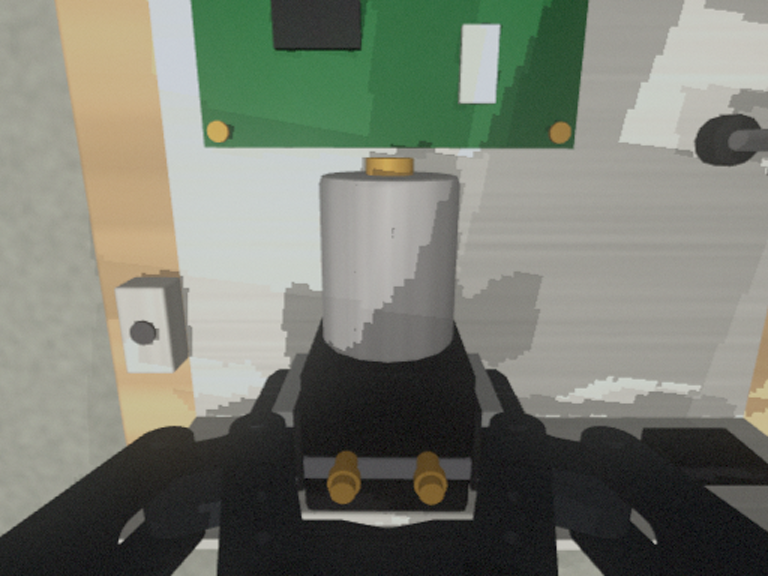

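The board's middle (389) and the can (390) are still aligned, and contact came at chassis x≈74 mm for the TCP, as expected. I nudge the push up slightly and hold.

```bash
python3 -m crank '[{"dp":[0.015,0.002,0.01],"angular":[0,0,0]},{"dp":[0,0,0],"angular":[0,0,0]},{"dp":[0,0,0],"angular":[0,0,0]},{"dp":[0,0,0],"angular":[0,0,0]},{"dp":[0,0,0],"angular":[0,0,0]},{"dp":[0,0,0],"angular":[0,0,0]},{"dp":[0,0,0],"angular":[0,0,0]},{"dp":[0,0,0],"angular":[0,0,0]},{"dp":[0,0,0],"angular":[0,0,0]},{"dp":[0,0,0],"angular":[0,0,0]}]'
python3 -m crank '[{"dp":[0,0,0],"angular":[0,0,0]},{"dp":[0,0,0],"angular":[0,0,0]},{"dp":[0,0,0],"angular":[0,0,0]},{"dp":[0,0,0],"angular":[0,0,0]},{"dp":[0,0,0],"angular":[0,0,0]},{"dp":[0,0,0],"angular":[0,0,0]},{"dp":[0,0,0],"angular":[0,0,0]},{"dp":[0,0,0],"angular":[0,0,0]},{"dp":[0,0,0],"angular":[0,0,0]},{"dp":[0,0,0],"angular":[0,0,0]},{"dp":[0,0,0],"angular":[0,0,0]},{"dp":[0,0,0],"angular":[0,0,0]},{"dp":[0,0,0],"angular":[0,0,0]},{"dp":[0,0,0],"angular":[0,0,0]},{"dp":[0,0,0],"angular":[0,0,0]},{"dp":[0,0,0],"angular":[0,0,0]}]'
```

```text
t: 17.75
tcp_pos: [0.6096, 0.0817, 0.0535]
tool_rot: [-0.075, 0.997, -0.0, -0.004]
force: [-8.3, -3.3, 0.4]
finger_gap: 0.486
gripper_force: 71.6
t: 19.35
tcp_pos: [0.6097, 0.0817, 0.0535]
tool_rot: [-0.075, 0.997, -0.0, -0.004]
force: [-8.3, -2.1, 1.2]
finger_gap: 0.484
gripper_force: 71.6
```

View pics/top2.png

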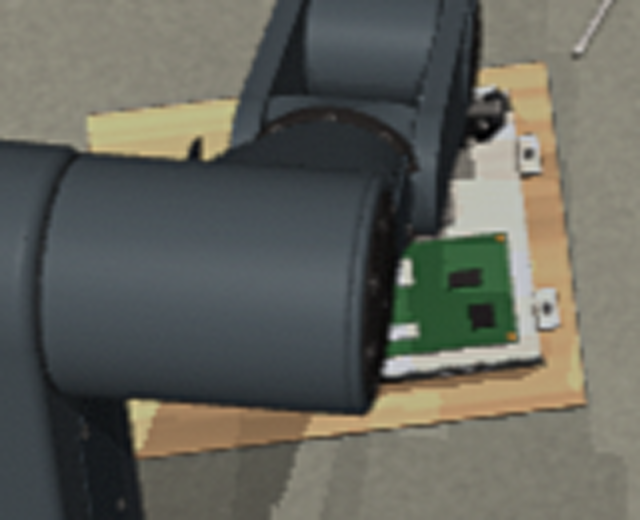

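In the top crop the arm hides the middle of the jig, but the visible chassis edge and stops (530,155 and 545,308) have not moved. The push is steady at about 8.6 N. One last check from stored data is the pump's height against the floor's.

```bash
python3 - <<'E'
from h import *
d=dict(np.load('/tmp/wrist.npz')); T=np.eye(4); T[:3,:3]=R.from_quat(d['tr']).as_matrix(); T[:3,3]=d['tp']; d['pose']=T@d['mount']
w=cloud(d)[...,2]; print('head top',np.nanmedian(w[250:295,225:290]),'floor',np.nanmedian(w[120:160,150:190]),'can top',np.nanmax(w[130:220,250:270]))
E
```

```text
head top 0.07279004716392577 floor 0.017618901074816146 can top 0.07082084586685065
```

The head top stands 55.2 mm above the floor against the 56 mm expected, so the height is right to within 1 mm.

```bash
python3 -c "
from station import order
print(order.sign_off())"
```

```text
the job is handed in; nothing more can be done
None
```

I locked the clamp and handed the job in with the pump still held upright against the rear panel, lined up with the two holes to within about 1–2 mm by my measurements and pressed at a steady 8.6 N or so; the sign-off gave no verdict.

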